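# Find the full tin on the balance and rack it

## Robot

A 6-joint arm with a two-finger parallel gripper is mounted at the origin on the work surface. World frame = base frame: x ahead of the robot, y to its left, z up, the work surface at z = 0. Lengths are in mm, angles in rad, forces in N, time in s.
With the tool pointing down it reaches from about 275 to 1000 mm from the base axis. Payload 8.4 kg.
Tool frame: the origin (TCP) lies midway between the tips of the shut fingers; the grasp point (between the pads) lies 19 mm behind it; z points along the fingers, y is the direction in which the jaws open and shut (so a half turn about z gives the same grasp; the last joint's range is limited). The gripper opens to 85 mm and grips with 20 to 120 N. Pads are 22 mm wide; open, the fingers measure 114 mm over their backs; the gripper's body (76 mm by 85 mm) begins 54 mm behind the grasp point. The pads swing forward as they close: fully open they stand 13 mm farther back than shut.
Start: joints at [-1.135, 0.353, 1.633, -0, 1.155, -0.002], TCP at [264.966, -566.057, 231.281] pointing down, gripper open.
Joint ranges: [-2.63, 2.63], [-0.92, 2.1], [0.06, 2.66], [-1.3, 4.44], [0, 2.69], [-3.02, 3.02]. Speed limits (rad/s): [2.22, 2.22, 2.79, 3.14, 3.14, 3.14].

## Interface

Orientations are given as [roll, pitch, yaw] about the fixed x, y, z axes, in that order (R = Rz(yaw) Ry(pitch) Rx(roll)).
In Python, from rig import * gives the robot as it stands.
- The arm moves only by the tool play_rows, never from a script. Its argument "moves" is a list of rows, each a list of 3 entries, a list of its own where there are three numbers: the shift along the tool's x, y, z in m, then the turn, a rotation vector about the tool's x, y, z in rad, then the opening in per cent of the stroke, from 0 (shut) to 100 (fully open). In form: [[[x, y, z], [rx, ry, rz], fingers], ...]. A call has 1 to 20 rows; each row shifts and turns the commanded pose from where the row before left it, along the tool's axes as they then stand; what a row does not reach is not made up. A row lasts 1/10 s, in which the tool goes at most 50 mm and 8.59 degrees, less where a joint would pass 70% of its speed; a pose out of reach is approached as far as the arm can. A call is refused whole if a number of a shift passes 0.05 or a number of a turn 0.15, either way. A call with a gripper value outside its range is refused whole. The fingers move at their own pace and stop on an object; "squeeze" is the grip in N (left out, the last holds). Time passes only in rows, so rows that do not move let the fingers close. It gives the time, the measured TCP pose, the force and the opening at its end, in the units of the state.
- sense(): the state, without advancing time (a new reading comes with each control period).
- grab_frame(name): name is "scene" or "top" or "wrist"; returns a dict with "pixels" (384x512x3 uint8, red, green, blue), "intrinsics" (3x3 intrinsics, pixels), "R" (3x3) and "t" (3): a world point X has camera coordinates R X + t. Camera axes: x right, y down, z forward; pixel columns grow to the right and rows downward; lengths in mm; the calibration is good to about 2 mm. A picture is of the moment at which its call begins. There is no depth.
- sign_off(): hands the job in, once; it reports no verdict.
The state is a dict: "clock": time; "qpos": joint angles; "qvel": joint speeds; "joint_efforts": joint torques, N m; "eef_pos": TCP position; "tcp_rot": TCP orientation; "contact_force": force on the tool from outside, world axes, zero at the start; "wrist_torque": the same for the moment, N m; "opening": opening from 0.0 (shut) to 1.0 (fully open).
Only numpy, scipy, OpenCV 4.12 (cv2) and the standard library are available. Lean on these libraries where they do the work, as an engineer would, in place of code of your own. Each camera call takes 0.05 s, during which the arm holds its last target. There are 200 camera calls.

## Task

One of the two identical sealed spice tins is full and the other half empty: set them upright on opposite pans of the balance, let go and see which side drops. Take the tin that dropped, leave the other on its pan, stand the heavy one flat in the open near end of the white serving lane, well short of the steel stop, and slide it along the lane floor until it meets the stop's buffer pad; press it lightly, still standing flat, against the pad for a good second (about 7 N, never hard) without shoving the stop back, then let go. Be gentle with the balance and leave everything else where it stands.

Things in the scene. Friction and masses are not known exactly. Their poses are not given: they have to be found in the camera images.
- tin_a: a sealed square tin, plain metal, 46 x 46 x 72 mm high; origin under its centre, z up, x and y square to its side faces. Looks the same as the other tin; which one is full is not to be seen. Full about 0.33 kg, half empty about 0.2 kg. A tin lifted off a tilted pan keeps its lean in the grip; set down and let go, it stands flat again
- tin_b: the other sealed square tin, same size and look, origin likewise
- tin_a_center (a point): centre of tin_a, half-way up (36 mm above its underside), axes as the tin
- tin_b_center (a point): centre of tin_b, half-way up, axes as the tin
- balance: fixed rocker balance, arms along its y; origin under the foot's centre on the counter (foot 110 x 90 mm). Pivot along its x, 50 mm up. A square pan, 74 mm wide, sits 110 mm from the pivot on each arm; level, pan floors are 58 mm above the counter, each with a rim 5 mm high (68 mm wide inside). The beam is damped and swings slowly; loads over 25 N harm it
- beam (a joint): tilt of the beam in rad, 0 level (as it stands when empty, held there by a weak spring of 0.3 Nm/rad), range -0.07 to 0.07; positive: the left (+y) pan is down, negative: the right pan is down. One tin alone, or the difference between the tins, takes it to its end
- pan_left (a point): centre of the floor of the pan at the balance's +y end; axes as the beam (x along the pivot, y along the arms, z up out of the pan)
- pan_right (a point): centre of the floor of the pan at the balance's -y end; axes likewise
- lane: white slick plastic lane (friction about 0.2) fixed to the counter, 270 mm long along its x, 70 mm wide: floor 6 mm thick, two side walls 52 mm apart inside, tops 22 mm above the counter. Origin under its centre on the counter; x runs from the open near end (x = -135 mm) towards the stop. A tin in it stands square to the lane, its centre 42 mm above the counter
- stop: steel stop in the lane, 30 mm wide, 8 to 52 mm above the counter, held by friction: over 20 N it slips. Origin mid-face towards the open end (-x), 30 mm above the counter, axes as the lane; it stands 20 to 65 mm past the lane's origin. A rigid buffer pad, 6 mm thick, is screwed 0 to 24 mm out of that face, unmeasured: its face lies 6 to 30 mm in front of the origin; find it by feel
- shaker: bystander: small glass shaker, 34 mm across, 70 mm high; origin under its centre
- cup: bystander: white cup, 64 mm across, 60 mm high; origin under its centre
- sauce: bystander: sauce bottle, 52 mm across, 160 mm high; origin under its centre
- jar: bystander: glass jar, 64 mm across, 85 mm high; origin under its centre
- dish: bystander: steel dish, 100 mm across, 40 mm high; origin under its centre
- spoon: bystander: spoon lying on the counter; origin under its middle, handle along its -x
Mind the look-alikes: they are no part of the job. What is shaped like the tin_b but purple or red is not meant.

How it is judged:
By the outcome, as a careful person would: the job done as asked, in the order asked, and still so for the second after the job is handed in, with the robot touching nothing.
It also fails if it takes over 72 s, if anything falls off the work surface, if the arm or the gripper's body presses on something with over 40 N, if the wrist force passes 120 N, or if a joint passes its speed limit or range.

## Working session

There is one attempt and no reset: what is moved stays moved. The work goes in short steps, Python scripts to look and compute and a tool call to move; the robot and the scene stay as the last step left them, time stands still between calls to the robot, and variables do not carry over. Pictures are saved under pics/ and viewed, about 8 in all and at most 12, crops included, and the job is handed in when it is done.

Besides the shell and the picture viewer there is one more tool, called after "Request:" by a JSON object that holds its "op" and its "data", one argument or row to a line. play_rows: Moves the arm, as the interface text tells. Its arguments: {"type":"object","properties":{"moves":{"type":"array"},"squeeze":{"type":"number"}},"required":["moves"]}

```bash
mkdir -p pics; ls
python3 - <<'E'
from rig import *
import cv2, pickle
s=sense();print(s)
F={}
for n in("scene","top"):
    f=grab_frame(n);F[n]=f
    cv2.imwrite(f"pics/{n}0.png",cv2.resize(f["pixels"][:,:,::-1],(800,600),interpolation=cv2.INTER_CUBIC))
    print(n,f["intrinsics"],f["R"],f["t"])
pickle.dump(F,open("f0.pkl","wb"))
E
```

```text
pics
{'clock': 0.0, 'qpos': array([-1.13540313e+00,  3.53670116e-01,  1.63410864e+00,  5.70754435e-05,
        1.15519282e+00, -2.39923980e-03]), 'qvel': array([-0.00042367,  0.00318717,  0.0002536 , -0.00104093, -0.00122368,
        0.00133554]), 'joint_efforts': array([ 1.29313339e-03, -6.05251694e+01, -3.42064869e+01,  5.23353879e-05,
        9.59328900e-03,  5.79779766e-06]), 'eef_pos': array([ 264.78588668, -565.63133325,  230.55886598]), 'tcp_rot': array([-3.14021386e+00, -5.54931524e-05,  4.37769319e-01]), 'contact_force': array([-0.20398534, -0.04548501, -0.50831537]), 'wrist_torque': array([-0.01725914, -0.05020938,  0.02334723]), 'opening': 1.00211220867352}
scene [[449.85709558   0.         251.3078841 ]
 [  0.         449.85709558 193.20087334]
 [  0.           0.           1.        ]] [[ 0.86220933  0.50652676 -0.00507013]
 [ 0.31373316 -0.54184106 -0.77973057]
 [-0.39770161  0.67070031 -0.62609466]] [-515.62959224 -103.87183274 1368.26222761]
top [[375.02683232   0.         254.60711262]
 [  0.         375.02683232 187.92646977]
 [  0.           0.           1.        ]] [[ 0.01828213 -0.99963162 -0.02005969]
 [-0.99587513 -0.01642273 -0.08923573]
 [ 0.08887342  0.02160836 -0.99580851]] [ 57.2465001  563.33581553 950.41611597]
```

View pics/top0.png

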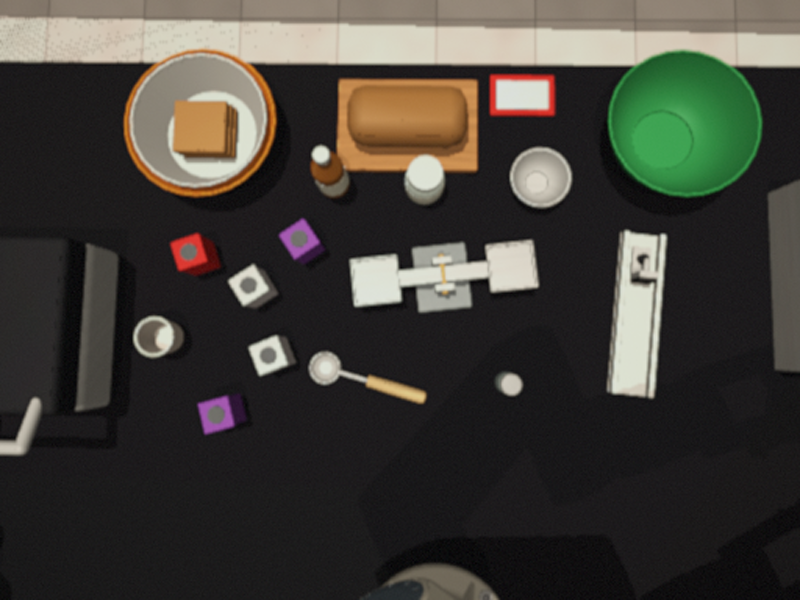

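View pics/scene0.png

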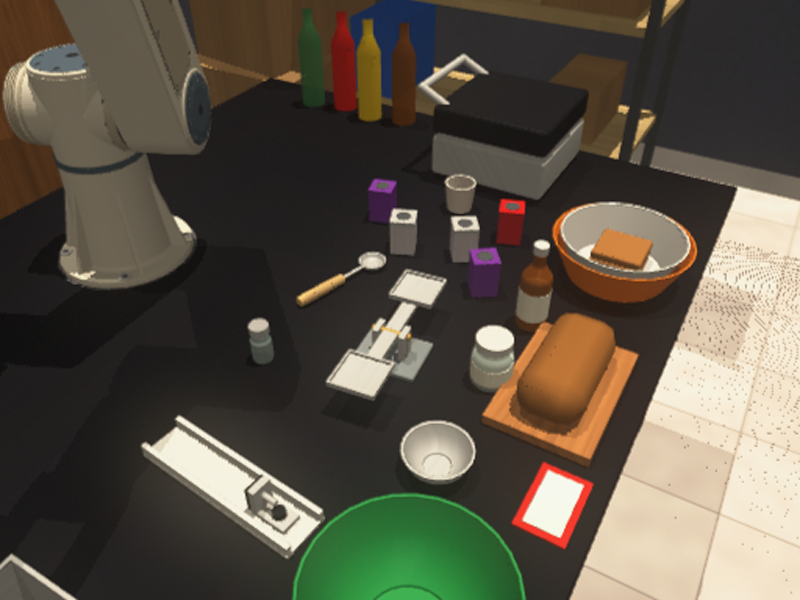

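The top picture shows the plain tins at (250,286) and (271,355). The balance centre is about (441,275), and the lane runs from (632,395) to (645,232) with its stop near (643,262). I'll enlarge these areas to measure them.

Run:
```python
import pickle,cv2,numpy as np
F=pickle.load(open("f0.pkl","rb"))
p=F["top"]["pixels"][:,:,::-1]
def crop(x0,y0,w,h,k):
    c=cv2.resize(p[y0:y0+h,x0:x0+w],None,fx=k,fy=k,interpolation=cv2.INTER_CUBIC)
    for i in range(0,w,10): cv2.putText(c,str(x0+i),(i*k,8),0,.3,(0,255,255),1);cv2.line(c,(i*k,9),(i*k,h*k),(90,90,0),1)
    for j in range(0,h,10): cv2.putText(c,str(y0+j),(0,j*k+4),0,.3,(0,255,255),1);cv2.line(c,(0,j*k),(w*k,j*k),(90,90,0),1)
    return c
cv2.imwrite("pics/c1.png",np.hstack([crop(140,165,55,80,7),crop(385,145,45,115,5)[:560]]))
cv2.imwrite("pics/c2.png",crop(220,148,130,55,6))
```

```text
(no output)
```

View pics/c1.png

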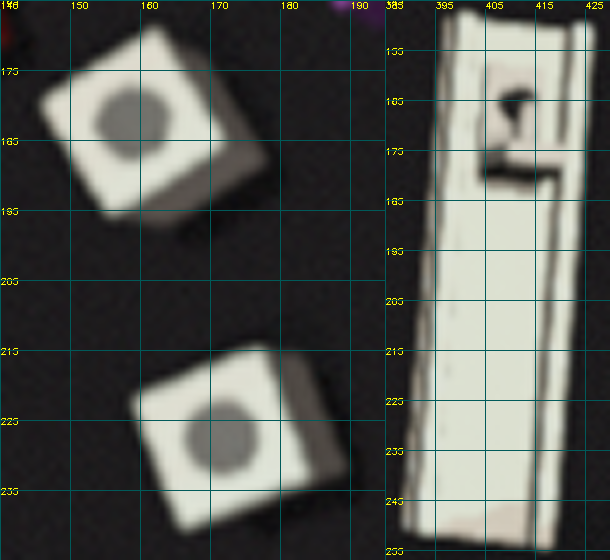

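View pics/c2.png

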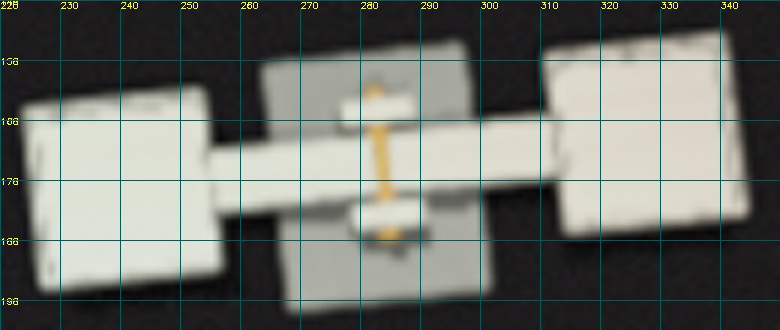

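```bash
cat > h.py <<'E'
import numpy as np, pickle
F=pickle.load(open("f0.pkl","rb"))
def ray(cam,uv,z):
    f=F[cam];R=f["R"];C=-R.T@f["t"]
    d=R.T@np.linalg.solve(f["intrinsics"],[*uv,1.]);return C+d*(z-C[2])/d[2]
def proj(f,X):
    c=f["R"]@np.array(X,float)+f["t"];p=f["intrinsics"]@c;return p[:2]/p[2]
def uv(c,k,x0,y0): return [(c[0]+.5)/k-.5+x0,(c[1]+.5)/k-.5+y0]
def quad(pts,k,x0,y0,z):
    # order: TL TR BR BL in image
    P=np.array([ray("top",uv(p,k,x0,y0),z)[:2] for p in pts]);c=P.mean(0)
    e=[P[1]-P[0],P[2]-P[1],P[3]-P[2],P[0]-P[3]]
    return c.round(1),[round(float(np.hypot(*v)),1) for v in e],[round(float(np.degrees(np.arctan2(v[1],v[0]))),1) for v in e]
E
python3 - <<'E'
from h import *
f=F["top"];print("C",-f["R"].T@f["t"])
print("t1",quad([(40,105),(153,25),(226,148),(112,215)],7,140,165,72))
print("t2",quad([(130,403),(263,345),(308,478),(183,532)],7,140,165,72))
print("pL",quad([(20,105),(203,87),(223,272),(40,292)],6,220,148,63))
print("pR",quad([(543,50),(727,30),(750,217),(565,236)],6,220,148,63))
print("foot",quad([(262,62),(463,40),(492,292),(288,312)],6,220,148,5))
print("lane",quad([(460-385,10),(595-385,25),(552-385,550),(402-385,530)],5,385,145,22))
for n,X in F["scene"] and {}: pass
E
```

```text
C [475.49881002  45.93998526 997.85048768]
t1 (array([568.6, 306.1]), [49.2, 51.9, 46.8, 47.6], [-53.2, -147.5, 121.7, 35.3])
t2 (array([457.1, 270.2]), [51.0, 49.6, 47.7, 49.3], [-65.4, -159.2, 114.4, 24.7])
pL (array([580.8, 103.8]), [77.3, 78.3, 76.8, 79.3], [-83.5, -172.8, 97.2, 7.5])
pR (array([ 607.7, -114.9]), [77.4, 79.1, 77.2, 78.7], [-82.9, -173.2, 96.8, 6.9])
foot (array([594.8,  -5.6]), [90.1, 113.2, 90.4, 112.2], [-82.8, -173.0, 96.6, 6.8])
lane (array([ 538.5, -330.2]), [70.2, 273.2, 76.3, 272.2], [-95.7, 174.2, 83.5, -7.1])
```

Request:
{"op": "play_rows", "data": {
  "moves": [
    [[0.0322,-0.033,0],[0,0,0],100],
    [[0.0322,-0.033,0],[0,0,0],100],
    [[0.0322,-0.033,0],[0,0,0],100],
    [[0.0322,-0.033,0],[0,0,0],100],
    [[0.0322,-0.033,0],[0,0,0],100],
    [[0.0322,-0.033,0],[0,0,0],100],
    [[0.0322,-0.033,0],[0,0,0],100],
    [[0.0322,-0.033,0],[0,0,0],100],
    [[0.0322,-0.033,0],[0,0,0],100],
    [[0.0322,-0.033,0],[0,0,0],100],
    [[0.0322,-0.033,0],[0,0,0],100],
    [[0.0322,-0.033,0],[0,0,0],100],
    [[0.0322,-0.033,0],[0,0,0],100],
    [[0.0322,-0.033,0],[0,0,0],100],
    [[0.0322,-0.033,0],[0,0,0],100],
    [[0.0322,-0.033,0],[0,0,0],100],
    [[0.0322,-0.033,0],[0,0,0],100],
    [[0.0322,-0.033,0],[0,0,0],100],
    [[0.0322,-0.033,0],[0,0,0],100],
    [[0.0322,-0.033,0],[0,0,0],100]
  ]
}}

```text
clock: 2.1
eef_pos: [568.5, 306.6, 230.9]
tcp_rot: [3.141, 0.001, 0.438]
contact_force: [1.3, -0.0, 0.0]
opening: 1.005
```

Request:
{"op": "play_rows", "data": {
  "moves": [
    [[0,0,0],[0,0,-0.1438],100],
    [[0,0,0],[0,0,-0.1438],100],
    [[0,0,0],[0,0,-0.1438],100],
    [[0,0,0],[0,0,-0.1438],100],
    [[0,0,0],[0,0,-0.1438],100],
    [[0,0,0],[0,0,-0.1438],100],
    [[0,0,0],[0,0,-0.1438],100],
    [[0,0,0],[0,0,-0.1438],100],
    [[0,0,0],[0,0,-0.1438],100],
    [[0,0,0],[0,0,-0.1438],100],
    [[0,0,0],[0,0,-0.1438],100],
    [[0,0,0],[0,0,-0.1438],100],
    [[0,0,0],[0,0,0],100]
  ]
}}

```text
clock: 3.4
eef_pos: [568.2, 304.6, 230.9]
tcp_rot: [-3.141, -0.0, 2.166]
contact_force: [0.5, -0.4, 0.4]
opening: 0.997
```

```bash
cat >> h.py <<'E'
def go(p,yaw_deg=None,z=None):
    """shift (mm) in tool axes to reach p from the measured pose, and rz"""
    from rig import sense
    from scipy.spatial.transform import Rotation as Ro
    s=sense();R=Ro.from_euler("xyz",s["tcp_rot"])
    d=R.inv().apply(np.array(p,float)-s["eef_pos"])
    print("t",round(s["clock"],2),"pos",s["eef_pos"].round(1),"rot",np.degrees(s["tcp_rot"]).round(1),"F",s["contact_force"].round(1),"op",round(s["opening"],3))
    print("shift",d.round(1),end=" ")
    if yaw_deg is not None: print("rotvec",(R.inv()*Ro.from_euler("xyz",[180,0,yaw_deg],degrees=True)).as_rotvec().round(4))
    else: print()
E
python3 - <<'E'
from rig import *
from h import *
import cv2,pickle
go([568.6,306.1,29],124)
f=grab_frame("wrist");pickle.dump(f,open("w1.pkl","wb"))
im=cv2.resize(f["pixels"][:,:,::-1],(800,600),interpolation=cv2.INTER_CUBIC)
cv2.imwrite("pics/w1.png",im)
for X in [(568.6,306.1,72),(457.1,270.2,72)]: print(proj(f,X)*800/512)
E
```

```text
t 3.4 pos [568.2 304.6 230.9] rot [-180.    -0.   124.1] F [ 0.5 -0.4  0.4] op 0.997
shift [  1.    1.3 201.9] rotvec [-0.0008 -0.0001  0.0013]
[404.55824669 275.09395954]
[217.38978084 221.96644793]
```

View pics/w1.png

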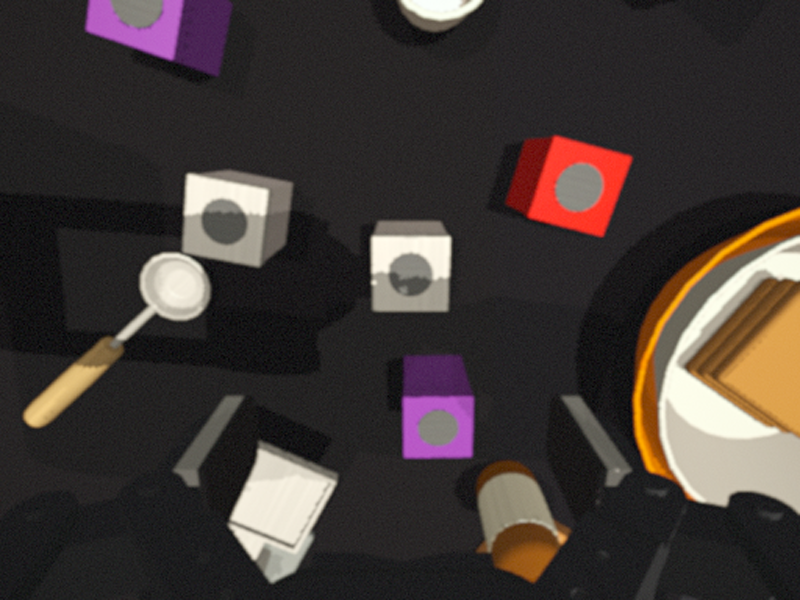

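Wrist view: plain tin 1 has its top centre at (411,273) and square to the jaws. Tin 2 is at (224,220). Both are about 7 px right of the prediction.

Run:
```python
from h import *
F["w1"]=pickle.load(open("w1.pkl","rb"))
for q in ([(371,236),(451,236),(450,311),(371,311)],[(187,173),(269,189),(260,267),(182,251)],[(262,443),(337,482),(295,552),(230,520)]):
    z=72 if q[0][0]!=262 else 63
    P=np.array([ray("w1",((u+.5)*.64-.5,(v+.5)*.64-.5),z)[:2] for u,v in q]);e=np.roll(P,-1,0)-P
    print(P.mean(0).round(1),np.hypot(*e.T).round(1),(np.degrees(np.arctan2(e[:,1],e[:,0]))%90).round(1))
go([570,304,29],124)
```

```text
[571.3 308.7] [48.4 47.8 50.1 47.8] [34.1 35.  34.1 33. ]
[460.2 273.2] [48.  47.9 47.9 47. ] [23.2 22.9 22.1 23. ]
[590.4 110.5] [61.6 72.6 55.7 72.9] [ 2.   5.4  1.7 10.1]
t 3.45 pos [568.2 304.6 230.9] rot [-180.    -0.   123.8] F [ 0.6  0.4 -0.2] op 1.001
shift [ -1.5   1.3 201.9] rotvec [-0.0007 -0.0001 -0.0039]
```

Request:
{"op": "play_rows", "data": {
  "moves": [
    [[0.0013,0.003,0.04],[0,0,0],100],
    [[0,0,0.04],[0,0,0],100],
    [[0,0,0.04],[0,0,0],100],
    [[0,0,0.04],[0,0,0],100],
    [[0,0,0.03],[0,0,0],100],
    [[0,0,0.019],[0,0,0],100],
    [[0,0,0],[0,0,0],100],
    [[0,0,0],[0,0,0],0],
    [[0,0,0],[0,0,0],0],
    [[0,0,0],[0,0,0],0],
    [[0,0,0],[0,0,0],0],
    [[0,0,0],[0,0,0],0],
    [[0,0,0],[0,0,0],0],
    [[0,0,0],[0,0,0],0],
    [[0,0,0],[0,0,0],0],
    [[0,0,0],[0,0,0],0]
  ],
  "squeeze": 40
}}

```text
clock: 5.05
eef_pos: [571.2, 308.1, 24.0]
tcp_rot: [3.139, 0.0, 2.163]
contact_force: [-0.3, -0.2, 6.5]
opening: 0.536
```

Request:
{"op": "play_rows", "data": {
  "moves": [
    [[0,0,-0.01],[0,0,0],0],
    [[0,0,-0.03],[0,0,0],0],
    [[0,0,-0.04],[0,0,0],0],
    [[0,0,-0.04],[0,0,0],0],
    [[0,0,-0.04],[0,0,0],0],
    [[-0.0249,-0.0149,0],[0,0,0],0],
    [[-0.0249,-0.0149,0],[0,0,0],0],
    [[-0.0249,-0.0149,0],[0,0,0],0],
    [[-0.0249,-0.0149,0],[0,0,0],0],
    [[-0.0249,-0.0149,0],[0,0,0],0],
    [[-0.0249,-0.0149,0],[0,0,0],0],
    [[-0.0249,-0.0149,0],[0,0,0],0],
    [[0,0,0],[0,0,0.118],0],
    [[0,0,0],[0,0,0.118],0],
    [[0,0,0],[0,0,0.118],0],
    [[0,0,0],[0,0,0.118],0],
    [[0,0,0],[0,0,0],0],
    [[0,0,0],[0,0,0],0]
  ]
}}

```text
clock: 6.85
eef_pos: [580.7, 104.6, 182.5]
tcp_rot: [-3.141, 0.0, 1.695]
contact_force: [0.8, -0.0, -3.9]
opening: 0.532
```

Run:
```python
from rig import *
from h import *
import cv2,pickle
go([582,105,82],97)
f=grab_frame("wrist");pickle.dump(f,open("w2.pkl","wb"))
im=cv2.resize(f["pixels"][:,:,::-1],(800,600),interpolation=cv2.INTER_CUBIC)
cv2.imwrite("pics/w2.png",im)
```

```text
t 6.85 pos [580.7 104.6 182.5] rot [-180.     0.    97.1] F [ 0.8 -0.  -3.9] op 0.532
shift [  0.3   1.3 100.5] rotvec [-0.0001  0.      0.0017]
```

View pics/w2.png

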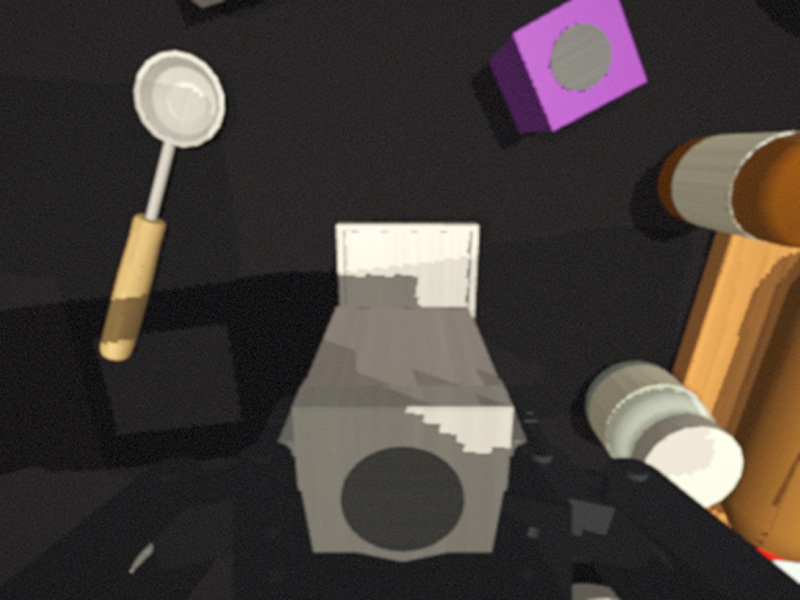

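The wrist view shows the tin held square to the pan, and the pan's far rim runs from (335,224) to (480,224).

Run:
```python
from h import *
F["w"]=pickle.load(open("w2.pkl","rb"))
P=np.array([ray("w",((u+.5)*.64-.5,(v+.5)*.64-.5),63)[:2] for u,v in [(335,223),(480,223)]])
d=P[1]-P[0];print(P,np.hypot(*d),np.degrees(np.arctan2(d[1],d[0])))
n=np.array([d[1],-d[0]])/np.hypot(*d);print(P.mean(0)+37*n,P.mean(0)-37*n)
print("tin front-bottom edge mid at", ray("w",((403+.5)*.64-.5,(308+.5)*.64-.5),158))
```

```text
[[541.12755327 138.77288843]
 [616.2585559  148.17498956]] 75.7170196367017 7.133069981993806
[583.28750037 106.760303  ] [574.0986088  180.18757499]
tin front-bottom edge mid at [578.24974669 127.15413217 158.        ]
```

Request:
{"op": "play_rows", "data": {
  "moves": [
    [[0.0008,0.002,0.02],[0,0,0],0],
    [[0,0,0.025],[0,0,0],0],
    [[0,0,0.025],[0,0,0],0],
    [[0,0,0.015],[0,0,0],0],
    [[0,0,0.008],[0,0,0],0],
    [[0,0,0.003],[0,0,0],0],
    [[0,0,0.001],[0,0,0],0],
    [[0,0,0.001],[0,0,0],0],
    [[0,0,0.001],[0,0,0],0],
    [[0,0,0],[0,0,0],0],
    [[0,0,0],[0,0,0],0]
  ]
}}

```text
clock: 8.0
eef_pos: [583.1, 105.7, 83.6]
tcp_rot: [3.141, -0.0, 1.691]
contact_force: [0.4, 0.6, -3.5]
opening: 0.535
```

Request:
{"op": "play_rows", "data": {
  "moves": [
    [[0,0,0.001],[0,0,0],0],
    [[0,0,0.001],[0,0,0],0],
    [[0,0,0.001],[0,0,0],0],
    [[0,0,0.001],[0,0,0],0],
    [[0,0,0.0005],[0,0,0],0],
    [[0,0,0.0005],[0,0,0],0],
    [[0,0,0.0005],[0,0,0],0],
    [[0,0,0.0005],[0,0,0],0],
    [[0,0,0],[0,0,0],0],
    [[0,0,0],[0,0,0],0]
  ]
}}

```text
clock: 9.0
eef_pos: [582.9, 105.6, 77.2]
tcp_rot: [-3.141, 0.0, 1.691]
contact_force: [0.7, 0.0, -3.8]
opening: 0.538
```

Request:
{"op": "play_rows", "data": {
  "moves": [
    [[0,0,0.0005],[0,0,0],0],
    [[0,0,0.0005],[0,0,0],0],
    [[0,0,0.0005],[0,0,0],0],
    [[0,0,0],[0,0,0],0],
    [[0,0,0],[0,0,0],0]
  ]
}}

```text
clock: 9.5
eef_pos: [582.9, 105.7, 75.8]
tcp_rot: [-3.142, -0.0, 1.691]
contact_force: [-1.0, 0.4, -2.0]
opening: 0.538
```

Request:
{"op": "play_rows", "data": {
  "moves": [
    [[0,0,0],[0,0,0],60],
    [[0,0,0],[0,0,0],70],
    [[0,0,0],[0,0,0],100],
    [[0,0,0],[0,0,0],100],
    [[0,0,0],[0,0,0],100],
    [[0,0,0],[0,0,0],100],
    [[0,0,-0.02],[0,0,0],100],
    [[0,0,-0.04],[0,0,0],100],
    [[0,0,-0.045],[0,0,0],100],
    [[0,0,-0.045],[0,0,0],100],
    [[0,0,0],[0,0,0],100]
  ]
}}

```text
clock: 10.6
eef_pos: [586.5, 106.3, 232.5]
tcp_rot: [3.131, -0.001, 1.691]
contact_force: [1.0, -0.0, -0.1]
opening: 0.997
```

Run:
```python
from h import *
go([458.7,271.7,24],113)
```

```text
t 10.6 pos [586.5 106.3 232.5] rot [179.4  -0.   96.9] F [ 1.  -0.  -0.1] op 0.997
shift [ 179.4 -109.1  207.4] rotvec [ 0.0106  0.0009 -0.2808]
```

Request:
{"op": "play_rows", "data": {
  "moves": [
    [[0.0257,-0.0148,0],[0,0,0],100],
    [[0.0257,-0.0148,0],[0,0,0],100],
    [[0.0257,-0.0148,0],[0,0,0],100],
    [[0.0257,-0.0148,0],[0,0,0],100],
    [[0.0257,-0.0148,0],[0,0,0],100],
    [[0.0257,-0.0148,0],[0,0,0],100],
    [[0.0257,-0.0148,0],[0,0,0],100],
    [[0,0,0],[0,0,-0.14],100],
    [[0,0,0],[0,0,-0.14],100],
    [[0,0,0],[0,0,0],100],
    [[0,0,0],[0,0,0],100]
  ]
}}

```text
clock: 11.7
eef_pos: [458.3, 271.7, 225.4]
tcp_rot: [-3.141, 0.0, 1.967]
contact_force: [-0.4, -0.6, 0.1]
opening: 1.002
```

Run:
```python
from rig import *
from h import *
import cv2,pickle
go([458.7,271.7,24],113)
f=grab_frame("top");pickle.dump(f,open("t2.pkl","wb"))
a=cv2.resize(f["pixels"][140:210,210:360,::-1],None,fx=5,fy=5,interpolation=cv2.INTER_CUBIC)
g=grab_frame("scene")
b=cv2.resize(g["pixels"][150:270,190:340,::-1],None,fx=2.1,fy=2.1,interpolation=cv2.INTER_CUBIC)
c=np.zeros((a.shape[0]+b.shape[0],a.shape[1],3),np.uint8);c[:a.shape[0]]=a;c[a.shape[0]:,:b.shape[1]]=b[:,:a.shape[1]]
cv2.imwrite("pics/b1.png",c)
```

```text
t 11.7 pos [458.3 271.7 225.4] rot [-180.     0.   112.7] F [-0.4 -0.6  0.1] op 1.002
shift [-1.000e-01  5.000e-01  2.014e+02] rotvec [-0.0005  0.0001 -0.005 ]
```

View pics/b1.png

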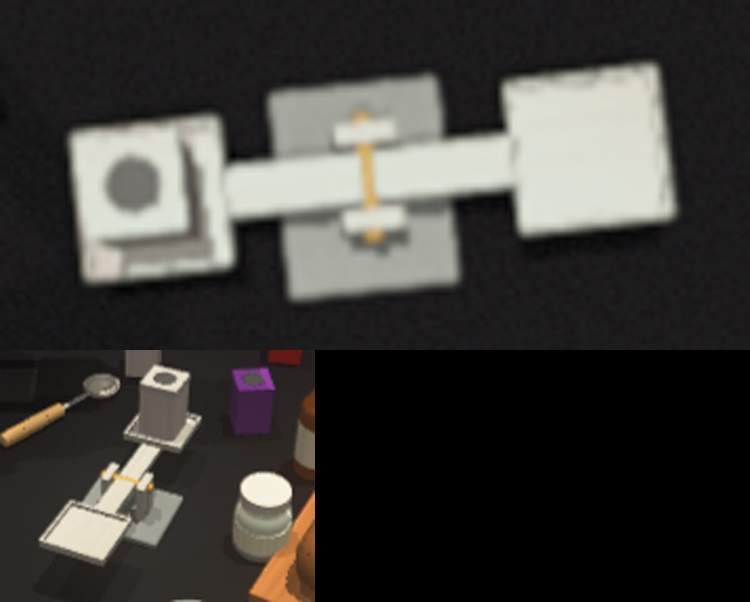

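Tin 1 stands in the left pan, which is down. Now for tin 2.

Request:
{"op": "play_rows", "data": {
  "moves": [
    [[0,0.0005,0.04],[0,0,0],100],
    [[0,0,0.04],[0,0,0],100],
    [[0,0,0.04],[0,0,0],100],
    [[0,0,0.04],[0,0,0],100],
    [[0,0,0.028],[0,0,0],100],
    [[0,0,0.015],[0,0,0],100],
    [[0,0,0],[0,0,0],100],
    [[0,0,0],[0,0,0],0],
    [[0,0,0],[0,0,0],0],
    [[0,0,0],[0,0,0],0],
    [[0,0,0],[0,0,0],0],
    [[0,0,0],[0,0,0],0],
    [[0,0,0],[0,0,0],0],
    [[0,0,0],[0,0,0],0],
    [[0,0,0],[0,0,0],0],
    [[0,0,0],[0,0,0],0]
  ],
  "squeeze": 40
}}

```text
clock: 13.4
eef_pos: [459.7, 272.4, 24.1]
tcp_rot: [3.139, -0.0, 1.971]
contact_force: [-0.6, -0.8, 7.8]
opening: 0.533
```

Request:
{"op": "play_rows", "data": {
  "moves": [
    [[0,0,-0.01],[0,0,0],0],
    [[0,0,-0.03],[0,0,0],0],
    [[0,0,-0.04],[0,0,0],0],
    [[0,0,-0.04],[0,0,0],0],
    [[0,0,-0.04],[0,0,0],0],
    [[0,0,-0.04],[0,0,0],0],
    [[0,0,-0.01],[0,0,0],0],
    [[0,0,0],[0,0,0.14],0],
    [[0,0,0],[0,0,0.14],0],
    [[0,0,0],[0,0,0],0],
    [[0,0,0],[0,0,0],0]
  ]
}}

```text
clock: 14.5
eef_pos: [458.4, 271.8, 232.4]
tcp_rot: [-3.141, 0.0, 1.695]
contact_force: [-0.0, -0.3, -1.5]
opening: 0.537
```

Run:
```python
from h import *
go([610,-112.5,100],97)
```

```text
t 14.5 pos [458.4 271.8 232.4] rot [-180.     0.    97.1] F [-0.  -0.3 -1.5] op 0.537
shift [-400.1  102.7  132.5] rotvec [-0.0008  0.0003  0.0025]
```

Request:
{"op": "play_rows", "data": {
  "moves": [
    [[-0.02,0.005,0],[0,0,0],0],
    [[-0.04,0.0103,0],[0,0,0],0],
    [[-0.04,0.0103,0],[0,0,0],0],
    [[-0.04,0.0103,0],[0,0,0],0],
    [[-0.04,0.0103,0],[0,0,0],0],
    [[-0.04,0.0103,0],[0,0,0],0],
    [[-0.04,0.0103,0],[0,0,0],0],
    [[-0.04,0.0103,0],[0,0,0],0],
    [[-0.04,0.0103,0],[0,0,0],0],
    [[-0.04,0.0103,0],[0,0,0],0],
    [[-0.02,0.005,0],[0,0,0],0],
    [[0,0,0.03],[0,0,0],0],
    [[0,0,0.035],[0,0,0],0],
    [[0,0,0.035],[0,0,0],0],
    [[0,0,0.025],[0,0,0],0],
    [[0,0,0.007],[0,0,0],0],
    [[0,0,0],[0,0,0],0],
    [[0,0,0],[0,0,0],0]
  ]
}}

```text
clock: 16.3
eef_pos: [609.8, -112.7, 102.0]
tcp_rot: [3.14, 0.0, 1.692]
contact_force: [0.3, 0.6, -2.1]
opening: 0.531
```

Request:
{"op": "play_rows", "data": {
  "moves": [
    [[0,0,0.004],[0,0,0],0],
    [[0,0,0.003],[0,0,0],0],
    [[0,0,0.001],[0,0,0],0],
    [[0,0,0.0005],[0,0,0],0],
    [[0,0,0.0005],[0,0,0],0],
    [[0,0,0.0005],[0,0,0],0],
    [[0,0,0.0005],[0,0,0],0],
    [[0,0,0],[0,0,0],0],
    [[0,0,0],[0,0,0],0]
  ]
}}

```text
clock: 17.2
eef_pos: [609.0, -112.8, 91.0]
tcp_rot: [3.141, 0.0, 1.691]
contact_force: [-0.3, -0.7, 1.1]
opening: 0.532
```

Request:
{"op": "play_rows", "data": {
  "moves": [
    [[0,0,0],[0,0,0],60],
    [[0,0,0],[0,0,0],70],
    [[0,0,0],[0,0,0],100],
    [[0,0,0],[0,0,0],100],
    [[0,0,0],[0,0,0],100],
    [[0,0,0],[0,0,0],100],
    [[0,0,-0.02],[0,0,0],100],
    [[0,0,-0.04],[0,0,0],100],
    [[0,0,-0.045],[0,0,0],100],
    [[0,0,-0.04],[0,0,0],100],
    [[0.02,0,0],[0,0,0],100],
    [[0.025,0,0],[0,0,0],100],
    [[0.025,0,0],[0,0,0],100],
    [[0.025,0,0],[0,0,0],100],
    [[0.005,0,0],[0,0,0],100],
    [[0,0,0],[0,0,0],100],
    [[0,0,0],[0,0,0],100],
    [[0,0,0],[0,0,0],100]
  ]
}}

```text
clock: 19.0
eef_pos: [597.1, -14.4, 235.7]
tcp_rot: [-3.142, 0.0, 1.691]
contact_force: [-0.5, 0.1, -0.4]
opening: 0.998
```

Run:
```python
from rig import *
from h import *
import cv2,pickle
go([583,106,100],97)
f=grab_frame("wrist");pickle.dump(f,open("w3.pkl","wb"))
g=grab_frame("scene");pickle.dump(g,open("s3.pkl","wb"))
a=cv2.resize(f["pixels"][:,:,::-1],(400,300),interpolation=cv2.INTER_AREA)
b=cv2.resize(g["pixels"][155:275,190:350,::-1],(800,600),interpolation=cv2.INTER_CUBIC)[:,100:700]
b[:150,400:]=0
cv2.imwrite("pics/b2.png",b)
```

```text
t 19.0 pos [597.1 -14.4 235.7] rot [-180.     0.    96.9] F [-0.5  0.1 -0.4] op 0.998
shift [121.2   0.4 135.7] rotvec [-0.      0.0002 -0.0023]
```

View pics/b2.png

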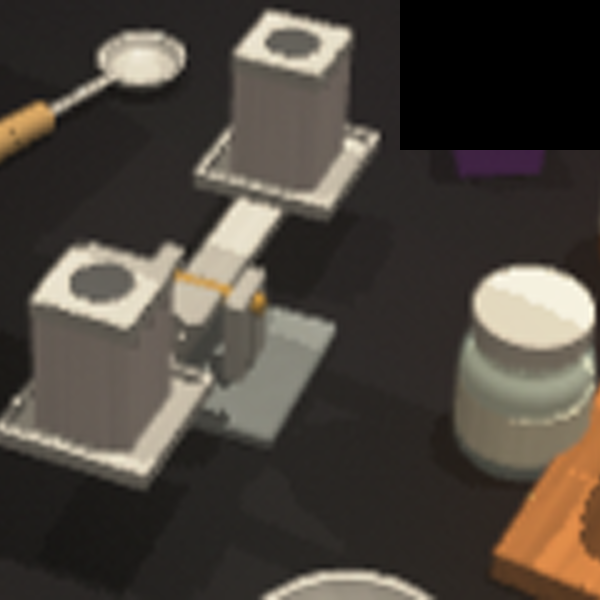

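Run:
```python
from h import *
g=pickle.load(open("s3.pkl","rb"))
c=np.array([596.4,-3.2,0]);a=np.radians(7);X=np.array([np.cos(a),np.sin(a),0]);Y=np.array([-np.sin(a),np.cos(a),0])
for t in(.07,0,-.07):
    y=Y*np.cos(t)+np.array([0,0,-np.sin(t)]);z=np.array([0,0,np.cos(t)])+Y*np.sin(t)
    o=[]
    for sy,sx,sg in((1,1,1),(1,-1,1),(-1,1,-1),(-1,-1,-1)):   # outer corners
        P=c+[0,0,50]+X*37*sx+y*sg*(147)+z*13
        u=proj(g,P);o.append(((u[0]-190)*5-100).round(0));o.append(((u[1]-155)*5).round(0))
    for sy in(1,-1):
        for k in (-73,73):pass
        P=c+[0,0,50]+X*37*1+y*sy*73+z*13;u=proj(g,P);o+=[((u[0]-190)*5-100).round(0),((u[1]-155)*5).round(0)]
    print(t,np.array(o).reshape(-1,2).tolist())
```

```text
0.07 [[375.0, 130.0], [246.0, 98.0], [143.0, 472.0], [-10.0, 424.0], [325.0, 204.0], [211.0, 372.0]]
0 [[376.0, 115.0], [246.0, 83.0], [142.0, 491.0], [-10.0, 443.0], [325.0, 197.0], [210.0, 382.0]]
-0.07 [[376.0, 101.0], [245.0, 69.0], [142.0, 508.0], [-9.0, 460.0], [325.0, 190.0], [209.0, 391.0]]
```

Run:
```python
from h import *
import cv2
f=pickle.load(open("w3.pkl","rb"))
T=ray("top",uv((132,182),5,210,140),122.2)
print("top centre",T, "base",T-np.array([-.122*5,.99*5,72]))
F["w"]=f
im=cv2.cvtColor(f["pixels"],cv2.COLOR_RGB2GRAY)
for X in [(582.4,110.6,122.2)]:
    u=proj(f,X).round().astype(int);print("wrist pred",u)
c=f["pixels"][max(0,u[1]-60):u[1]+60,u[0]-80:u[0]+80,::-1];cv2.imwrite("pics/w3.png",cv2.resize(c,None,fx=5,fy=5,interpolation=cv2.INTER_CUBIC));print(u[0]-80,max(0,u[1]-60))
go([582.8,107.2,180])
```

```text
top centre [581.10630056 109.25653477 122.2       ] base [581.71630056 104.30653477  50.2       ]
wrist pred [258  22]
178 0
t 19.1 pos [597.  -14.3 235.7] rot [-180.     0.    96.9] F [-0.8  0.4 -0. ] op 1.002
shift [122.3   0.4  55.7]
```

View pics/w3.png

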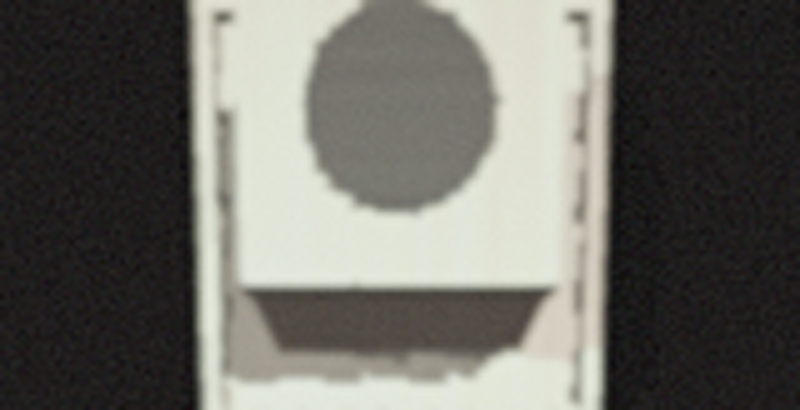

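Request:
{"op": "play_rows", "data": {
  "moves": [
    [[0.03,0,0],[0,0,0],100],
    [[0.035,0,0],[0,0,0],100],
    [[0.035,0,0],[0,0,0],100],
    [[0.0338,0,0],[0,0,0],100],
    [[0,0,0],[0,-0.07,0],100],
    [[0,0,0],[0,0,0],100],
    [[0,0,0],[0,0,0],100],
    [[0,0,0],[0,0,0],100]
  ]
}}

```text
clock: 19.9
eef_pos: [580.9, 118.5, 235.7]
tcp_rot: [-3.141, 0.069, 1.69]
contact_force: [-0.0, 0.5, 0.2]
opening: 1.001
```

Run:
```python
from h import *
go([582.6,107.2,72.3],97)
```

```text
t 19.9 pos [580.9 118.5 235.7] rot [-180.     3.9   96.9] F [-0.   0.5  0.2] op 1.001
shift [ -0.2   0.3 163.8] rotvec [-0.0003  0.0689 -0.0025]
```

Request:
{"op": "play_rows", "data": {
  "moves": [
    [[0,0,0.03],[0,0,0],100],
    [[0,0,0.035],[0,0,0],100],
    [[0,0,0.035],[0,0,0],100],
    [[0,0,0.03],[0,0,0],100],
    [[0,0,0.02],[0,0,0],100],
    [[0,0,0.011],[0,0,0],100],
    [[0,0,0],[0,0,0],100],
    [[0,0,0],[0,0,0],0],
    [[0,0,0],[0,0,0],0],
    [[0,0,0],[0,0,0],0],
    [[0,0,0],[0,0,0],0],
    [[0,0,0],[0,0,0],0],
    [[0,0,0],[0,0,0],0],
    [[0,0,0],[0,0,0],0],
    [[0,0,0],[0,0,0],0]
  ],
  "squeeze": 30
}}

```text
clock: 21.4
eef_pos: [582.9, 108.4, 76.5]
tcp_rot: [3.14, 0.07, 1.691]
contact_force: [0.0, -0.9, 7.0]
opening: 0.536
```

Request:
{"op": "play_rows", "data": {
  "moves": [
    [[0,0,-0.002],[0,0,0],0],
    [[0,0,-0.003],[0,0,0],0],
    [[0,0,-0.005],[0,0,0],0],
    [[0,0,-0.008],[0,0,0],0],
    [[0,0,-0.015],[0,0,0],0],
    [[0,0,-0.03],[0,0,0],0],
    [[0,0,-0.04],[0,0,0],0],
    [[0,0,-0.04],[0,0,0],0],
    [[0,0,-0.04],[0,0,0],0],
    [[0,0,0],[0,0.07,0],0],
    [[0,0,0],[0,0,0],0],
    [[0,0,0],[0,0,0],0],
    [[0,0,0],[0,0,0],0]
  ],
  "squeeze": 45
}}

```text
clock: 22.7
eef_pos: [579.8, 120.7, 256.8]
tcp_rot: [-3.139, 0.001, 1.691]
contact_force: [0.3, 0.2, -3.1]
opening: 0.537
```

Run:
```python
from h import *
go([500,-180,255],-6.4)
```

```text
t 22.7 pos [579.8 120.7 256.8] rot [-1.799e+02  1.000e-01  9.690e+01] F [ 0.3  0.2 -3.1] op 0.537
shift [-288.9 -115.4    2.5] rotvec [-3.0000e-04  2.8000e-03  1.8029e+00]
```

Request:
{"op": "play_rows", "data": {
  "moves": [
    [[-0.0371,-0.0219,0],[0,0,0],0],
    [[-0.0371,-0.0219,0],[0,0,0],0],
    [[-0.0371,-0.0219,0],[0,0,0],0],
    [[-0.0371,-0.0219,0],[0,0,0],0],
    [[-0.0371,-0.0219,0],[0,0,0],0],
    [[-0.0371,-0.0219,0],[0,0,0],0],
    [[-0.0371,-0.0219,0],[0,0,0],0],
    [[-0.0371,-0.0219,0],[0,0,0],0],
    [[-0.0371,-0.0219,0],[0,0,0],0],
    [[-0.0371,-0.0219,0],[0,0,0],0],
    [[-0.0371,-0.0219,0],[0,0,0],0],
    [[0,0,0],[0,0,0.1387],0],
    [[0,0,0],[0,0,0.1387],0],
    [[0,0,0],[0,0,0.1387],0],
    [[0,0,0],[0,0,0.1387],0],
    [[0,0,0],[0,0,0.1387],0],
    [[0,0,0],[0,0,0.1387],0],
    [[0,0,0],[0,0,0.1387],0]
  ]
}}

```text
clock: 24.5
eef_pos: [390.3, -312.7, 256.8]
tcp_rot: [-3.14, 0.001, 0.715]
contact_force: [-0.8, -0.7, -2.1]
opening: 0.532
```

Request:
{"op": "play_rows", "data": {
  "moves": [
    [[0,0,0.03],[0,0,0.1387],0],
    [[0,0,0.03],[0,0,0.1387],0],
    [[0,0,0],[0,0,0.1387],0],
    [[0,0,0],[0,0,0.1387],0],
    [[0,0,0],[0,0,0.1387],0],
    [[0,0,0],[0,0,0.1387],0],
    [[0,0,0],[0,0,0],0],
    [[0,0,0],[0,0,0],0]
  ]
}}

```text
clock: 25.3
eef_pos: [390.4, -312.9, 197.2]
tcp_rot: [-3.141, 0.001, -0.107]
contact_force: [-0.4, -0.1, -3.4]
opening: 0.537
```

Run:
```python
from rig import *
from h import *
import cv2,pickle
go([404,-315,100],-6.4)
f=grab_frame("wrist");pickle.dump(f,open("w4.pkl","wb"))
im=cv2.resize(f["pixels"][:,:,::-1],(800,600),interpolation=cv2.INTER_CUBIC)
cv2.imwrite("pics/w4.png",im)
```

```text
t 25.3 pos [ 390.4 -312.9  197.2] rot [-1.8e+02  1.0e-01 -6.1e+00] F [-0.4 -0.1 -3.4] op 0.537
shift [13.9  0.7 97.2] rotvec [-0.0003  0.0013  0.0046]
```

View pics/w4.png

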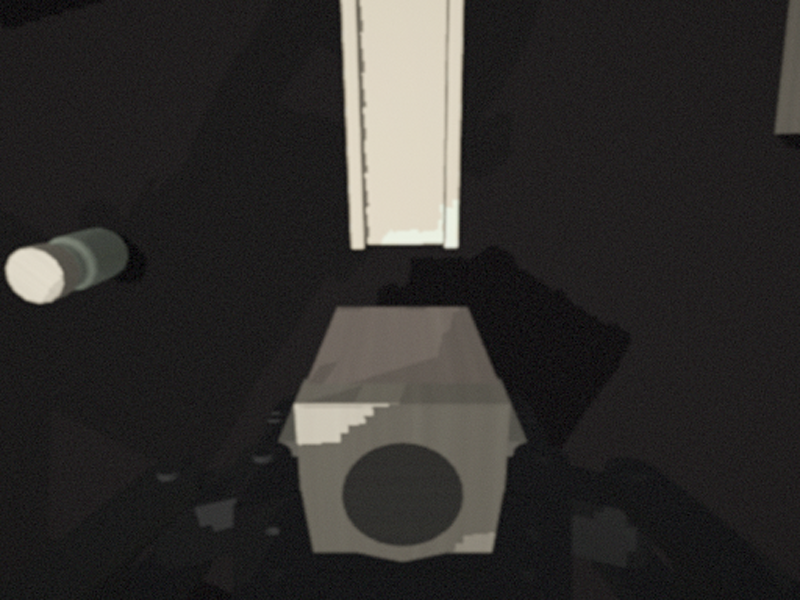

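Wrist view: the lane's near end is at v≈247, with outer walls at u=350 and 459. The walls at the top of the picture are at u=341 and 465. The tin's bottom front edge runs from (336,307) to (469,307).

Run:
```python
from h import *
F["w"]=pickle.load(open("w4.pkl","rb"))
r=lambda u,v,z: ray("w",((u+.5)*.64-.5,(v+.5)*.64-.5),z)[:2]
A=np.array([r(350,248,22),r(459,247,22),r(465,0,22),r(341,0,22)])
n=(A[0]+A[1])/2;m=(A[2]+A[3])/2;d=m-n;yaw=np.degrees(np.arctan2(d[1],d[0]))
print(A.round(1).tolist(),"near",n,"far",m,"yaw",yaw,"widths",np.hypot(*(A[0]-A[1])),np.hypot(*(A[2]-A[3])))
B=np.array([r(336,307,171.2),r(469,307,171.2)]);b=B.mean(0);e=B[1]-B[0]
print("tin front",b,"w",np.hypot(*e),"yaw",np.degrees(np.arctan2(e[1],e[0]))+90)
u=d/np.hypot(*d);w=np.array([-u[1],u[0]])
print("tin front lateral offset (left +)",(b-n)@w, "tcp lateral",(np.array([390.4,-312.9])-n)@w,"tcp along",(np.array([390.4,-312.9])-n)@u)
# top cam: outer wall edges at given crops
```

```text
[[409.2, -282.0], [402.4, -351.7], [541.2, -365.1], [548.6, -296.3]] near [ 405.83971973 -316.82205407] far [ 544.89210938 -330.67385677] yaw -5.688792185939116 widths 70.05439957018899 69.1864318587253
tin front [ 413.66034287 -316.33647334] w 46.98811695965631 yaw -6.101679165446939
tin front lateral offset (left +) 1.2584093046270466 tcp lateral 2.372274085089303 tcp along -15.752452795972209
```

Request:
{"op": "play_rows", "data": {
  "moves": [
    [[0.025,0.0016,0],[0,0,-0.007],0],
    [[0.025,0,0],[0,0,0],0],
    [[0,0,0.03],[0,0,0],0],
    [[0,0,0.035],[0,0,0],0],
    [[0,0,0.035],[0,0,0],0],
    [[0,0,0.025],[0,0,0],0],
    [[0,0,0.01],[0,0,0],0],
    [[0,0,0.005],[0,0,0],0],
    [[0,0,0],[0,0,0],0],
    [[0,0,0],[0,0,0],0]
  ]
}}

```text
clock: 26.35
eef_pos: [440.9, -320.8, 58.9]
tcp_rot: [3.141, -0.002, -0.104]
contact_force: [-0.6, -0.5, -2.6]
opening: 0.534
```

Run:
```python
from rig import *
from h import *
import cv2,pickle
go([0,0,0],-5.8)
f=grab_frame("wrist");pickle.dump(f,open("w5.pkl","wb"))
im=cv2.resize(f["pixels"][:,:,::-1],(800,600),interpolation=cv2.INTER_CUBIC)
cv2.imwrite("pics/w5.png",im)
```

```text
t 26.35 pos [ 440.9 -320.8   58.9] rot [ 1.799e+02 -1.000e-01 -6.000e+00] F [-0.6 -0.5 -2.6] op 0.534
shift [-472.  -273.3   57.9] rotvec [ 0.001  -0.0016 -0.003 ]
```

View pics/w5.png

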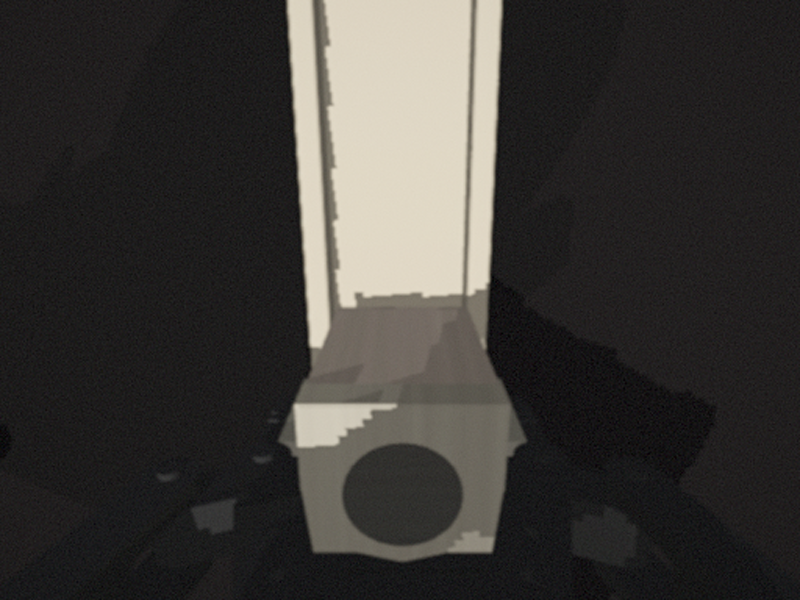

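Run:
```python
from h import *
F["w"]=pickle.load(open("w5.pkl","rb"))
r=lambda u,v,z: ray("w",((u+.5)*.64-.5,(v+.5)*.64-.5),z)[:2]
A=np.array([r(309,345,22),r(488,345,22),r(502,0,22),r(288,0,22)])
n=(A[0]+A[1])/2;m=(A[2]+A[3])/2;d=m-n;u=d/np.hypot(*d);w=np.array([-u[1],u[0]])
B=np.array([r(336,307,32.9),r(469,307,32.9)]);b=B.mean(0)
print("widths",np.hypot(*(A[0]-A[1])),np.hypot(*(A[2]-A[3])),"yaw",np.degrees(np.arctan2(d[1],d[0])),"tin off",(b-n)@w,"tcp off",(np.array([440.9,-320.8])-n)@w, np.hypot(*(B[0]-B[1])))
```

```text
widths 69.0160905371497 67.47662832402251 yaw -5.522303098769133 tin off -1.6551729248730405 tcp off -0.46958749897754787 47.006850853200184
```

Request:
{"op": "play_rows", "data": {
  "moves": [
    [[0,-0.001,0.008],[0,0,-0.006],0],
    [[0,0,0.008],[0,0,0],0],
    [[0,0,0.005],[0,0,0],0],
    [[0,0,0.002],[0,0,0],0],
    [[0,0,0],[0,0,0],0],
    [[0,0,0],[0,0,0],0]
  ]
}}

```text
clock: 27.0
eef_pos: [440.3, -319.3, 34.7]
tcp_rot: [-3.142, 0.0, -0.099]
contact_force: [0.4, -0.5, -2.3]
opening: 0.531
```

Request:
{"op": "play_rows", "data": {
  "moves": [
    [[0,0,0.0005],[0,0,0],0],
    [[0,0,0.0005],[0,0,0],0],
    [[0,0,0.0005],[0,0,0],0],
    [[0,0,0.0005],[0,0,0],0],
    [[0,0,0],[0,0,0],0],
    [[0,0,0],[0,0,0],0]
  ]
}}

```text
clock: 27.6
eef_pos: [440.3, -319.2, 32.7]
tcp_rot: [3.142, -0.0, -0.099]
contact_force: [0.5, 0.8, -3.4]
opening: 0.538
```

Request:
{"op": "play_rows", "data": {
  "moves": [
    [[0,0,0.0005],[0,0,0],0],
    [[0,0,0.0005],[0,0,0],0],
    [[0,0,0.0005],[0,0,0],0],
    [[0,0,0],[0,0,0],0],
    [[0,0,0],[0,0,0],0]
  ]
}}

```text
clock: 28.1
eef_pos: [440.3, -319.3, 32.3]
tcp_rot: [3.141, -0.0, -0.099]
contact_force: [-4.2, 3.8, 13.3]
opening: 0.53
```

Request:
{"op": "play_rows", "data": {
  "moves": [
    [[0,0,-0.0005],[0,0,0],0],
    [[0,0,0],[0,0,0],60],
    [[0,0,0],[0,0,0],70],
    [[0,0,0],[0,0,0],75],
    [[0,0,0],[0,0,0],75],
    [[0,0,0],[0,0,0],75]
  ]
}}

```text
clock: 28.7
eef_pos: [440.2, -319.2, 31.6]
tcp_rot: [-3.142, 0.0, -0.099]
contact_force: [0.1, -0.5, 0.5]
opening: 0.751
```

Run:
```python
from rig import *
from h import *
import cv2
go([0,0,0],-5.8)
f=grab_frame("wrist");g=grab_frame("scene")
a=cv2.resize(f["pixels"][:,:,::-1],(400,300),interpolation=cv2.INTER_AREA)
u=proj(g,(440,-319,40)).astype(int)
b=cv2.resize(g["pixels"][u[1]-50:u[1]+70,u[0]-40:u[0]+90,::-1],None,fx=3,fy=3,interpolation=cv2.INTER_CUBIC)
c=np.zeros((max(300,b.shape[0]),400+b.shape[1],3),np.uint8);c[:300,:400]=a;c[:b.shape[0],400:]=b
cv2.imwrite("pics/l1.png",c)
```

```text
t 28.7 pos [ 440.2 -319.2   31.6] rot [-180.     0.    -5.7] F [ 0.1 -0.5  0.5] op 0.751
shift [-469.6 -274.3   31.7] rotvec [-0.0001  0.0001  0.0025]
```

View pics/l1.png

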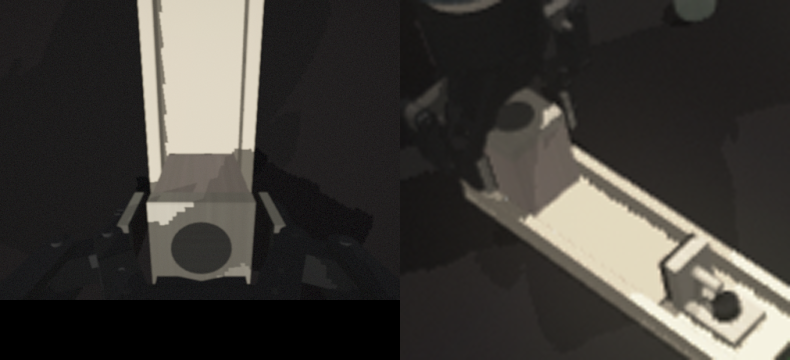

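Twelve pictures have been viewed. The tin stands flat in the lane near end (l1), and the stop is far ahead. I'll localise the stop numerically.

Run:
```python
from rig import *
from h import *
import cv2
a=np.radians(-5.7);U=np.array([np.cos(a),np.sin(a),0]);W=np.array([-U[1],U[0],0]);N=np.array([405.8,-316.8,0]);O=N+135*U
print("lane origin",O)
t=F["top"]["pixels"].mean(2)
print("top patch rows v=160..190, cols 400..424")
for v in range(160,190): print(v,t[v,400:424].astype(int))
for z in(8,52): print("z",z,[(x,proj(F["top"],O+x*U+[0,0,z]).round(1).tolist()) for x in(-10,10,30,50,65)])
for z in(8,52): print("scene z",z,[(x,proj(F["scene"],O+x*U+[0,0,z]).round(1).tolist()) for x in(-10,10,30,50,65)])
```

```text
lane origin [ 540.13250194 -330.20816622    0.        ]
top patch rows v=160..190, cols 400..424
160 [219 218 217 210 180 181 199 204 204 203 202 201 203 202 203 204 207 214
 215 199 143 121 183 212]
161 [218 218 218 209 173 180 200 205 201 200 194 184 186 189 198 204 207 215
 214 194 136 130 194 215]
162 [218 218 218 208 169 186 203 200 184 173 160 138 139 148 174 196 207 214
 214 192 136 139 202 217]
163 [218 216 217 208 170 191 203 186 147 116  93  72  71  84 126 173 202 215
 214 191 134 143 205 219]
164 [216 214 216 207 170 192 199 162  97  56  43  36  48  72 101 155 199 215
 212 183 127 141 205 219]
165 [215 213 216 208 171 193 197 145  69  36  34  43  86 132 147 165 202 216
 211 174 117 140 205 218]
166 [216 213 215 207 172 193 198 156  83  38  31  54 120 172 184 182 205 216
 210 168 113 141 206 216]
167 [216 214 214 197 166 192 203 182 123  57  29  65 140 186 194 189 206 216
 210 164 109 144 205 214]
168 [215 212 209 180 158 193 205 198 163 107  56  78 151 191 196 192 208 216
 210 163 109 145 205 214]
169 [214 207 204 167 157 195 206 204 188 157 105 100 160 195 197 193 208 216
[... 1864 characters left out ...]
195 215 209 149]
188 [217 217 217 217 217 217 217 217 217 217 217 216 217 217 217 218 213 184
 127 140 203 218 210 148]
189 [216 217 217 217 217 217 217 217 217 217 217 217 217 216 217 217 213 183
 127 142 206 219 210 147]
z 8 [(-10, [405.7, 203.2]), (10, [406.4, 195.6]), (30, [407.0, 188.1]), (50, [407.6, 180.6]), (65, [408.1, 175.0])]
z 52 [(-10, [412.4, 202.4]), (10, [413.1, 194.4]), (30, [413.7, 186.5]), (50, [414.4, 178.7]), (65, [414.8, 172.8])]
scene z 8 [(-10, [142.5, 306.5]), (10, [149.3, 311.2]), (30, [156.2, 316.0]), (50, [163.3, 320.9]), (65, [168.7, 324.6])]
scene z 52 [(-10, [139.1, 292.9]), (10, [146.0, 297.6]), (30, [153.2, 302.4]), (50, [160.4, 307.3]), (65, [166.0, 311.1])]
```

Request:
{"op": "play_rows", "data": {
  "moves": [
    [[0,0,0],[0,0,0],0],
    [[0,0,0],[0,0,0],0],
    [[0,0,0],[0,0,0],0],
    [[0,0,0],[0,0,0],0],
    [[0,0,0],[0,0,0],0],
    [[0,0,0],[0,0,0],0]
  ],
  "squeeze": 25
}}

```text
clock: 29.4
eef_pos: [440.3, -319.3, 31.8]
tcp_rot: [3.142, -0.0, -0.099]
contact_force: [0.2, -0.4, 1.0]
opening: 0.538
```

Request:
{"op": "play_rows", "data": {
  "moves": [
    [[0.004,0,0],[0,0,0],0],
    [[0.008,0,0],[0,0,0],0],
    [[0.01,0,0],[0,0,0],0],
    [[0.01,0,0],[0,0,0],0],
    [[0.01,0,0],[0,0,0],0],
    [[0.01,0,0],[0,0,0],0],
    [[0.01,0,0],[0,0,0],0],
    [[0.01,0,0],[0,0,0],0],
    [[0.006,0,0],[0,0,0],0],
    [[0.002,0,0],[0,0,0],0],
    [[0,0,0],[0,0,0],0],
    [[0,0,0],[0,0,0],0]
  ]
}}

```text
clock: 30.6
eef_pos: [520.4, -327.3, 31.8]
tcp_rot: [3.141, -0.001, -0.099]
contact_force: [1.3, 0.1, 3.1]
opening: 0.532
```

Run:
```python
from rig import *
from h import *
import pickle
go([0,0,0],-5.7)
f=grab_frame("wrist");pickle.dump(f,open("w6.pkl","wb"));F["w"]=f
p=f["pixels"].astype(int)
a=np.radians(-5.7);U=np.array([np.cos(a),np.sin(a),0]);N=np.array([405.8,-316.8,0]);O=N+135*U
for z in(8,30,52): print("z",z,[(x,proj(f,O+x*U+[0,0,z]).round(1).tolist()) for x in(0,10,20,30,40,50,60)])
for v in range(0,215,3): print(v,p[v,200:320:5].mean(1).astype(int).tolist() if 0 else p[v,204:312:6].mean(2).astype(int).tolist() if p.ndim==3 else 0)
```

```text
t 30.6 pos [ 520.4 -327.3   31.8] rot [ 1.8e+02 -1.0e-01 -5.7e+00] F [1.3 0.1 3.1] op 0.532
shift [-550.2 -274.3   31.1] rotvec [ 0.0003 -0.0012  0.0006]
z 8 [(0, [257.4, 203.8]), (10, [257.5, 186.3]), (20, [257.5, 168.1]), (30, [257.5, 149.3]), (40, [257.5, 129.8]), (50, [257.6, 109.6]), (60, [257.6, 88.6])]
z 30 [(0, [257.5, 218.6]), (10, [257.5, 198.9]), (20, [257.5, 178.5]), (30, [257.6, 157.2]), (40, [257.6, 135.0]), (50, [257.6, 111.8]), (60, [257.7, 87.7])]
z 52 [(0, [257.5, 238.1]), (10, [257.6, 215.7]), (20, [257.6, 192.3]), (30, [257.6, 167.7]), (40, [257.7, 142.0]), (50, [257.7, 114.9]), (60, [257.8, 86.4])]Traceback (most recent call last):
  File "<stdin>", line 9, in <module>
    rcount = _count_reduce_items(arr, axis, keepdims=keepdims, where=where)
    items *= arr.shape[mu.normalize_axis_index(ax, arr.ndim)]
                       ~~~~~~~~~~~~~~~~~~~~~~~^^^^^^^^^^^^^^
numpy.exceptions.AxisError: axis 2 is out of bounds for array of dimension 2
```

Run:
```python
import pickle
f=pickle.load(open("w6.pkl","rb"));p=f["pixels"].mean(2).astype(int)
for v in range(60,200,3): print(v,p[v,206:312:7].tolist())
```

```text
60 [163, 213, 212, 216, 213, 213, 163, 205, 168, 107, 211, 203, 148, 211, 211, 114]
63 [200, 212, 213, 215, 212, 211, 161, 205, 166, 109, 209, 204, 207, 212, 210, 111]
66 [180, 212, 212, 215, 212, 212, 161, 206, 166, 108, 210, 203, 211, 211, 211, 102]
69 [178, 213, 213, 212, 214, 211, 203, 209, 206, 201, 208, 208, 205, 205, 210, 104]
72 [138, 213, 213, 213, 213, 208, 209, 208, 211, 208, 207, 209, 203, 202, 211, 106]
75 [137, 212, 213, 211, 213, 209, 209, 208, 209, 207, 207, 208, 203, 201, 211, 104]
78 [123, 213, 212, 213, 212, 207, 209, 207, 210, 207, 207, 208, 204, 204, 211, 99]
81 [118, 212, 213, 211, 213, 208, 209, 208, 209, 206, 205, 208, 204, 205, 210, 102]
84 [116, 213, 212, 211, 211, 208, 209, 207, 211, 207, 206, 208, 203, 206, 211, 101]
87 [116, 212, 212, 212, 211, 207, 208, 207, 208, 206, 206, 208, 202, 184, 211, 102]
90 [115, 213, 212, 212, 211, 207, 209, 208, 209, 206, 205, 207, 203, 179, 211, 106]
93 [116, 213, 212, 211, 210, 208, 208, 206, 210, 205, 207, 206, 202, 178, 212, 106]
96 [114, 214, 211, 211, 209, 206, 207, 206, 208, 205, 206, 207, 203, 169, 211, 102]
99 [114, 
[... 2084 characters left out ...]
 211, 212, 212, 212, 212, 191, 206]
177 [84, 138, 213, 213, 212, 213, 212, 211, 212, 213, 211, 211, 213, 212, 192, 207]
180 [84, 143, 212, 211, 212, 211, 212, 212, 212, 211, 212, 212, 212, 213, 188, 209]
183 [81, 214, 213, 213, 212, 212, 213, 212, 213, 212, 211, 213, 211, 212, 188, 210]
186 [83, 212, 212, 212, 212, 212, 212, 211, 212, 212, 211, 212, 211, 212, 175, 213]
189 [82, 207, 212, 212, 212, 211, 211, 212, 211, 212, 211, 211, 212, 212, 131, 213]
192 [88, 207, 213, 213, 211, 211, 211, 212, 212, 212, 212, 212, 212, 199, 97, 213]
195 [83, 178, 203, 203, 203, 202, 203, 198, 202, 203, 203, 202, 203, 112, 97, 214]
198 [90, 176, 102, 101, 99, 105, 101, 97, 104, 106, 104, 101, 96, 91, 94, 152]
```

Request:
{"op": "play_rows", "data": {
  "moves": [
    [[0.003,0,-0.0002],[0,0,0],0],
    [[0.006,0,0],[0,0,0],0],
    [[0.008,0,0],[0,0,0],0],
    [[0.008,0,0],[0,0,0],0],
    [[0.007,0,0],[0,0,0],0],
    [[0.004,0,0],[0,0,0],0],
    [[0.002,0,0],[0,0,0],0],
    [[0,0,0],[0,0,0],0],
    [[0,0,0],[0,0,0],0]
  ]
}}

```text
clock: 31.55
eef_pos: [557.8, -330.8, 31.8]
tcp_rot: [3.142, -0.0, -0.099]
contact_force: [-0.3, -0.5, -0.8]
opening: 0.536
```

Request:
{"op": "play_rows", "data": {
  "moves": [
    [[0.001,0,0],[0,0,0],0],
    [[0,0,0],[0,0,0],0]
  ]
}}

```text
clock: 31.75
eef_pos: [558.3, -330.9, 31.8]
tcp_rot: [-3.141, 0.001, -0.099]
contact_force: [-1.2, -0.0, -0.4]
opening: 0.536
```

Request:
{"op": "play_rows", "data": {
  "moves": [
    [[0.001,0,0],[0,0,0],0],
    [[0,0,0],[0,0,0],0]
  ]
}}

```text
clock: 31.95
eef_pos: [559.6, -331.0, 31.8]
tcp_rot: [-3.142, 0.0, -0.099]
contact_force: [-0.5, -0.1, -0.4]
opening: 0.535
```

Request:
{"op": "play_rows", "data": {
  "moves": [
    [[0.001,0,0],[0,0,0],0],
    [[0,0,0],[0,0,0],0]
  ]
}}

```text
clock: 32.15
eef_pos: [560.7, -331.1, 31.8]
tcp_rot: [-3.142, -0.0, -0.099]
contact_force: [0.2, -0.1, -0.7]
opening: 0.536
```

Request:
{"op": "play_rows", "data": {
  "moves": [
    [[0.001,0,0],[0,0,0],0],
    [[0,0,0],[0,0,0],0]
  ]
}}

```text
clock: 32.35
eef_pos: [561.8, -331.2, 31.8]
tcp_rot: [3.142, -0.0, -0.099]
contact_force: [-0.2, -0.6, -1.6]
opening: 0.532
```

Request:
{"op": "play_rows", "data": {
  "moves": [
    [[0.001,0,0],[0,0,0],0],
    [[0,0,0],[0,0,0],0]
  ]
}}

```text
clock: 32.55
eef_pos: [562.8, -331.3, 31.8]
tcp_rot: [-3.142, -0.0, -0.099]
contact_force: [0.4, 0.2, -1.9]
opening: 0.534
```

Request:
{"op": "play_rows", "data": {
  "moves": [
    [[0.001,0,0.0001],[0,0,0],0],
    [[0,0,0],[0,0,0],0]
  ]
}}

```text
clock: 32.75
eef_pos: [563.8, -331.5, 31.8]
tcp_rot: [3.142, -0.0, -0.099]
contact_force: [0.6, 0.4, -2.3]
opening: 0.533
```

Request:
{"op": "play_rows", "data": {
  "moves": [
    [[0.001,0,0.0002],[0,0,0],0],
    [[0,0,0],[0,0,0],0]
  ]
}}

```text
clock: 32.95
eef_pos: [564.8, -331.6, 31.8]
tcp_rot: [3.141, -0.0, -0.099]
contact_force: [-0.2, -0.1, -1.5]
opening: 0.535
```

Request:
{"op": "play_rows", "data": {
  "moves": [
    [[0.001,0,0.0001],[0,0,0],0],
    [[0,0,0],[0,0,0],0]
  ]
}}

```text
clock: 33.15
eef_pos: [565.8, -331.8, 31.8]
tcp_rot: [3.141, -0.0, -0.099]
contact_force: [-1.4, -0.3, 1.7]
opening: 0.535
```

Request:
{"op": "play_rows", "data": {
  "moves": [
    [[0.0008,0,0],[0,0,0],0],
    [[0,0,0],[0,0,0],0]
  ]
}}

```text
clock: 33.35
eef_pos: [566.5, -331.8, 31.8]
tcp_rot: [3.141, -0.0, -0.099]
contact_force: [-3.0, 0.6, 4.6]
opening: 0.536
```

Request:
{"op": "play_rows", "data": {
  "moves": [
    [[0.0005,0,-0.0002],[0,0,0],0],
    [[0,0,0],[0,0,0],0]
  ]
}}

```text
clock: 33.55
eef_pos: [566.5, -331.8, 31.8]
tcp_rot: [-3.142, 0.001, -0.099]
contact_force: [-4.6, -0.2, 5.2]
opening: 0.537
```

Request:
{"op": "play_rows", "data": {
  "moves": [
    [[0.0001,0,-0.0002],[0,0,0],0],
    [[0,0,0],[0,0,0],0],
    [[0,0,0],[0,0,0],0]
  ]
}}

```text
clock: 33.85
eef_pos: [566.5, -331.8, 31.8]
tcp_rot: [-3.142, 0.001, -0.099]
contact_force: [-5.5, -1.0, 4.5]
opening: 0.538
```

Request:
{"op": "play_rows", "data": {
  "moves": [
    [[0.0002,0,-0.0001],[0,0,0],0],
    [[0,0,0],[0,0,0],0],
    [[0,0,0],[0,0,0],0],
    [[0,0,0],[0,0,0],0]
  ]
}}

```text
clock: 34.25
eef_pos: [566.5, -331.8, 31.8]
tcp_rot: [-3.141, 0.001, -0.099]
contact_force: [-6.0, -0.2, 3.9]
opening: 0.539
```

Request:
{"op": "play_rows", "data": {
  "moves": [
    [[0.0002,0,-0.0001],[0,0,0],0],
    [[0,0,0],[0,0,0],0],
    [[0,0,0],[0,0,0],0],
    [[0,0,0],[0,0,0],0],
    [[0,0,0],[0,0,0],0]
  ]
}}

```text
clock: 34.75
eef_pos: [566.5, -331.8, 31.8]
tcp_rot: [-3.141, 0.002, -0.099]
contact_force: [-5.0, -0.3, 3.5]
opening: 0.533
```

Request:
{"op": "play_rows", "data": {
  "moves": [
    [[0.0004,0,0],[0,0,0],0],
    [[0,0,0],[0,0,0],0],
    [[0,0,0],[0,0,0],0],
    [[0,0,0],[0,0,0],0],
    [[0,0,0],[0,0,0],0]
  ]
}}

```text
clock: 35.25
eef_pos: [566.5, -331.8, 31.8]
tcp_rot: [-3.141, 0.002, -0.099]
contact_force: [-7.7, -0.9, 4.7]
opening: 0.536
```

Request:
{"op": "play_rows", "data": {
  "moves": [
    [[0,0,0],[0,0,0],0],
    [[0,0,0],[0,0,0],0],
    [[0,0,0],[0,0,0],0],
    [[0,0,0],[0,0,0],0],
    [[0,0,0],[0,0,0],0],
    [[0,0,0],[0,0,0],0],
    [[0,0,0],[0,0,0],0],
    [[0,0,0],[0,0,0],0],
    [[0,0,0],[0,0,0],0],
    [[0,0,0],[0,0,0],0]
  ]
}}

```text
clock: 36.25
eef_pos: [566.5, -331.8, 31.8]
tcp_rot: [-3.141, 0.002, -0.099]
contact_force: [-8.2, -1.9, 4.4]
opening: 0.536
```

Request:
{"op": "play_rows", "data": {
  "moves": [
    [[0,0,0],[0,0,0],0],
    [[0,0,0],[0,0,0],0],
    [[0,0,0],[0,0,0],0],
    [[0,0,0],[0,0,0],0],
    [[0,0,0],[0,0,0],0],
    [[0,0,0],[0,0,0],0],
    [[0,0,0],[0,0,0],0]
  ]
}}

```text
clock: 36.95
eef_pos: [566.5, -331.8, 31.8]
tcp_rot: [-3.141, 0.002, -0.099]
contact_force: [-8.1, -1.1, 5.1]
opening: 0.538
```

Request:
{"op": "play_rows", "data": {
  "moves": [
    [[0,0,0],[0,0,0],62],
    [[0,0,0],[0,0,0],75],
    [[0,0,0],[0,0,0],90],
    [[0,0,0],[0,0,0],90],
    [[0,0,0],[0,0,0],90],
    [[0,0,-0.015],[0,0,0],90],
    [[0,0,-0.03],[0,0,0],90],
    [[0,0,-0.04],[0,0,0],90],
    [[0,0,-0.04],[0,0,0],90],
    [[-0.03,0,-0.03],[0,0,0],90],
    [[-0.04,0,0],[0,0,0],90],
    [[-0.04,0,0],[0,0,0],90],
    [[0,0,0],[0,0,0],90],
    [[0,0,0],[0,0,0],90]
  ]
}}

```text
clock: 38.35
eef_pos: [458.3, -321.4, 188.6]
tcp_rot: [3.141, -0.002, -0.1]
contact_force: [0.3, -0.4, 0.3]
opening: 0.904
```

Run:
```python
from rig import *
from h import *
go([0,0,0])
f=grab_frame("wrist");p=f["pixels"].mean(2).astype(int)
g=grab_frame("top");q=g["pixels"].mean(2).astype(int)
pickle.dump((f,g),open("end.pkl","wb"))
a=np.radians(-5.7);U=np.array([np.cos(a),np.sin(a),0]);N=np.array([405.8,-316.8,0])
C=np.array([566.5,-331.8,0])
for n,X in (("tin top c",C+[0,0,78]),("tin top front",C+23*U+[0,0,78]),("back",C-23*U+[0,0,78]),("stop face z52",N+U*(135+56)+[0,0,52])): print(n,proj(f,X).round(1),proj(g,X).round(1))
u=int(proj(f,C+[0,0,78])[0])
for v in range(0,300,4): print(v,p[v,u-50:u+51:10].tolist())
# other balance/bystanders change vs start in the top view
d=np.abs(g["pixels"].astype(int)-F["top"]["pixels"]).max(2)
print("diff>60 px in spoon/shaker/cup area", [(n,int((d[y0:y1,x0:x1]>60).sum())) for n,(x0,y0,x1,y1) in dict(spoon=(195,220,275,262),shaker=(312,232,340,258),cup=(84,198,120,230),jar=(255,95,288,133),dish=(322,92,370,135),sauce=(195,90,226,128)).items()])
```

```text
t 38.35 pos [ 458.3 -321.4  188.6] rot [ 1.799e+02 -1.000e-01 -5.700e+00] F [ 0.3 -0.4  0.3] op 0.904
shift [-488.4 -274.3  187.4] 
tin top c [255.5  49. ] [417.5 187. ]
tin top front [255.4  13.3] [418.2 177.7]
back [255.5  82.6] [416.7 196.3]
stop face z52 [256.9  11.9] [414.5 176.3]
0 [27, 95, 175, 211, 210, 206, 207, 205, 186, 190, 29]
4 [34, 72, 179, 212, 210, 208, 207, 207, 172, 185, 19]
8 [30, 66, 182, 212, 211, 208, 208, 207, 173, 183, 21]
12 [27, 49, 202, 213, 211, 208, 206, 206, 194, 178, 31]
16 [27, 45, 213, 214, 211, 207, 206, 205, 206, 175, 26]
20 [26, 40, 214, 215, 212, 208, 206, 205, 206, 178, 20]
24 [21, 30, 214, 214, 213, 208, 208, 206, 206, 172, 27]
28 [25, 33, 213, 214, 213, 126, 200, 205, 207, 156, 25]
32 [21, 24, 214, 215, 137, 103, 105, 206, 207, 146, 30]
36 [33, 30, 215, 215, 106, 106, 104, 205, 208, 107, 34]
40 [28, 21, 215, 216, 105, 104, 103, 189, 207, 71, 25]
44 [30, 26, 213, 217, 108, 105, 105, 153, 207, 113, 23]
48 [35, 30, 214, 215, 106, 107, 105, 131, 208, 114, 28]
52 [31, 28, 215, 216, 108, 104, 106, 145, 207, 111, 23]
56 [32, 23, 214, 214, 107, 107, 1
[... 2651 characters left out ...]
 [28, 35, 34, 34, 28, 20, 15, 17, 20, 33, 30]
256 [34, 30, 34, 31, 29, 17, 21, 21, 29, 34, 29]
260 [36, 38, 33, 33, 33, 20, 21, 22, 27, 33, 32]
264 [31, 30, 33, 32, 32, 17, 17, 17, 31, 30, 29]
268 [35, 27, 35, 30, 31, 24, 19, 21, 32, 38, 26]
272 [27, 32, 31, 32, 26, 12, 18, 19, 26, 30, 28]
276 [33, 27, 31, 27, 17, 20, 13, 16, 31, 33, 30]
280 [28, 30, 34, 30, 23, 20, 15, 33, 28, 31, 30]
284 [34, 23, 28, 26, 25, 17, 19, 30, 30, 33, 34]
288 [29, 36, 32, 35, 6, 23, 18, 34, 33, 25, 32]
292 [36, 29, 32, 27, 25, 22, 21, 30, 33, 31, 36]
296 [30, 28, 33, 16, 21, 15, 25, 29, 31, 28, 33]
diff>60 px in spoon/shaker/cup area [('spoon', 0), ('shaker', 0), ('cup', 0), ('jar', 0), ('dish', 0), ('sauce', 0)]
```

Run:
```python
from rig import *
from h import *
f,g=pickle.load(open("end.pkl","rb"));q=g["pixels"].mean(2).astype(int);t=F["top"]["pixels"].mean(2)
c=proj(g,(610.5,-117,122)).round().astype(int);print("right tin disc pred",c)
for v in range(c[1]-10,c[1]+12,2): print(q[v,c[0]-10:c[0]+12:2].tolist())
a=t[155:172,402:416].astype(np.float32);b=q[155:172,402:416].astype(np.float32)
import cv2;print("stop screw shift px, resp",cv2.phaseCorrelate(a,b),"max diff",np.abs(a-b).max())
sign_off()
```

```text
right tin disc pred [333 165]
[85, 93, 102, 109, 135, 149, 156, 153, 167, 117, 76]
[166, 188, 195, 195, 200, 196, 196, 202, 206, 205, 140]
[159, 206, 206, 206, 206, 203, 203, 204, 204, 205, 156]
[133, 205, 206, 204, 178, 146, 148, 178, 205, 207, 174]
[129, 207, 209, 177, 111, 106, 105, 112, 180, 207, 198]
[122, 203, 208, 142, 106, 105, 106, 107, 136, 204, 200]
[106, 198, 205, 136, 105, 107, 107, 106, 127, 203, 202]
[93, 195, 208, 170, 109, 106, 106, 105, 161, 208, 205]
[101, 189, 210, 206, 172, 131, 130, 156, 202, 208, 209]
[102, 175, 211, 211, 210, 207, 206, 208, 209, 209, 210]
[100, 164, 212, 210, 208, 207, 206, 206, 198, 187, 185]
stop screw shift px, resp ((0.4963510582146009, -0.0004444959575948815), 1.003422267569436) max diff 20.0
the job is handed in; nothing more can be done
```

The job is done and handed in at about 38 s on the clock; the sign-off reports no verdict.

- **Weighing:** I set one tin upright on each pan and let go. The left pan dropped, and the lift forces agreed: about 3.5 N for the left tin against about 2 N for the right.
- **Lane:** I took the left tin off its pan and stood it flat in the lane's near end, with its front about 95 mm or more short of the stop. I let go once so it stood flat, then gripped it again and slid it to the pad.
- **Press:** The tool read about 7.7–8.2 N along the lane for 1.7 s, including up to about 1.5 N of floor friction. I estimate the pad itself felt roughly 7 N; that figure is not measured. I then let go and drew clear.

**Last checks**
- The heavy tin stands upright where it was pressed, and the light tin is still upright on the right pan.
- Spoon, shaker, cup, jar, dish and sauce bottle show no change in the top picture.
- The stop's screw showed no shift along the lane. The same check gave a 0.5 px sideways shift, with only slight differences in brightness, which I take as noise or a shadow.

**What didn't quite agree**
- When I set the tin down in the lane it pressed on the floor with about 13 N for a moment, more than I meant.
- The top and wrist cameras disagreed by about 4 mm on the tins' positions, so I used the average.

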